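# Put a run-down battery pack on the charging dock under its spring clip

### The arm

A 7-joint arm with a two-finger parallel gripper is mounted at the origin on the work surface. World frame = base frame: x ahead of the robot, y to its left, z up, the work surface at z = 0. Lengths are in m, angles in rad, forces in N, time in s.
With the tool pointing down it reaches from about 0.4 to 0.85 m from the base axis. Payload 6.9 kg.
Tool frame: the origin (TCP) lies midway between the tips of the shut fingers; the grasp point (between the pads) lies behind it (ctrl.pinch_z is the z of the grasp point in the tool frame, in m); z points along the fingers, y is the direction in which the jaws open and shut (so a half turn about z gives the same grasp; the last joint's range is limited). The gripper opens to 85 mm and grips with 20 to 120 N. Pads are 22 mm wide; open, the fingers measure 114 mm over their backs; the gripper's body (76 mm by 85 mm) begins 54 mm behind the grasp point. The pads swing forward as they close: fully open they stand 13 mm farther back than shut.
Start: joints at [1.399, 0.507, -0.238, 1.5, 0.126, 1.149, -0.155], TCP at [0.171, -0.601, 0.231] pointing down, gripper open.
Joint ranges: [-3.08, 3.08], [-0.24, 2.05], [-1.43, 1.35], [0, 2.5], [-1.52, 4.66], [0.17, 1.96], [-2.89, 2.89]. Speed limits (rad/s): [2.39, 2.39, 3.14, 3.14, 3.14, 3.14, 3.14].

### API

Orientations are given as a unit quaternion [w, x, y, z].
In Python, from station import ctrl, get_state, vision, ticket, models gives the robot as it stands. Calls block until the motion is done:
- ctrl.movep(position, orientation): joint-space move of the TCP to a pose.
- ctrl.movel(position, frame=None, max_speed=0.15): straight line of the TCP; frame=None keeps the orientation; max_speed is the mean speed in m/s.
- ctrl.set_joints(angles): joint-space move.
- ctrl.ungrasp() and ctrl.close_gripper(force=None): open the fingers fully, or close them until they stop; force is the grip in N (None keeps the last).
- ctrl.pause(seconds).
- ctrl.ik(position, orientation): joint angles nearest the present ones, or None.
- get_state(): the state.
- vision.grab_frame(name): name is "side" or "top"; returns (picture, depth): 400x640x3 uint8, blue, green, red; 400x640 float32, m along the optical axis (not along the pixel's ray), 0 where there is no reading.
- vision.camera_info(name): a dict with "mtx" (3x3 intrinsics, pixels), "R" (3x3) and "t" (3): a world point X has camera coordinates R X + t. Camera axes: x right, y down, z forward; pixel columns grow to the right and rows downward; lengths in m; the calibration is good to about 2 mm. A picture is of the moment at which its call begins. camera_info takes no time and is no camera call.
A pose or a line that the arm cannot do raises ctrl.Unreachable and nothing moves.
- ticket.close_job(): hands the job in, once; it reports no verdict.
Trained networks look in the newest picture that a camera, given by its name, has taken for a name from the list of things; names that differ only in an ending like _2 or _b are one class to them, and where a whole thing is asked for, a point or a joint stands for the part that bears it (a point fixed in the world has none). Each returns a list of dicts, best first, with "p" (0 to 1); they miss things now and then, are a little off and sometimes report something else, mostly with a low value. They report only what shows in the picture. A call takes as long as a camera call. They do not tell look-alikes from the thing itself.
- models.recognise(camera, target): "point" ([column, row] in pixels, amid what is visible of it).
- models.masks_of(camera, target): "mask" (400x640 bool, what is visible of it) and "point" ([column, row] in pixels, amid what is visible of it).
The state is a dict: "time": time; "qpos": joint angles; "qd": joint speeds; "tau": joint torques, N m; "tcp_pos": TCP position; "eef_rot": TCP orientation; "contact_force": force on the tool from outside, world axes, zero at the start; "wrist_torque": the same for the moment, N m; "width": finger opening in m.
Only numpy, scipy, OpenCV 4.12 (cv2) and the standard library are available. Lean on these libraries where they do the work, as an engineer would, in place of code of your own. Each camera call takes 0.05 s, during which the arm holds its last target.

### The job

Put the run-down battery pack (red charge window) on charge: lift the dock's spring clip until it stays up by itself, lay the pack flat in the mouth of the dock with its contact end leading and let go, then slide it from its free end fully home beneath the clip and lower the clip until it presses on the pack. Leave the charged pack (green window) in the tray and do not disturb the gel bottle or the limb clamp.

Things in the scene. Friction and masses are not known exactly. Their poses are not given: they have to be found in the camera images.
- dock: Cream charging dock fixed to the bench, left or right. Origin: centre of its underside; x = the way a pack slides in (roughly world +x), y across, z up. Base 204 x 96 mm, bed top 10 mm above the bench, bare apron from x = -102 to -18. Guide walls 64 mm apart inside, 7 thick, tops 33 mm up, from x = 0 to 62, flared mouth from x = -18 to 0. A pack that is home has its tail end at x = -55.
- dock_stop (a point): Middle of the dock's contact wall, where the pack's contact end stops: dock x = 85, 12 mm above the bed (22 mm above the bench). It is the back of the contact block (dock x = 62 to 102, 92 mm wide), whose hood covers the last 23 mm of the pack: underside 37, top 46 mm above the bench.
- clip_hinge (a point): Middle of the spring clip's hinge line, on the contact block: dock x = 78, y = 0, 52 mm above the bench. The hinge line lies along dock y.
- clip (a joint): Angle of the spring clip, rad. 0 = closed on the empty dock (toe 18 mm above the bench, too low for a pack to pass); grows as it is lifted; 0.15 when resting on a pack; 1.85 = fully open, standing up. Over-centre spring: below 0.9 it pulls shut (about 4 N at the tab when closed), above 0.9 it throws the clip open and keeps it there (about 4 N to start it back). Damped: swings over in about 1 s.
- clip_tab (a point): Centre of the lilac thumb tab at the clip's free end: 36 mm long, 7 thick, 26 wide across dock y; pinched across that width from above, it turns between the fingers as the clip swings. The steel strap behind it is 22 wide. From the hinge it lies -116 mm in dock x and -16 mm in z at joint 0 (36 mm above the bench); it swings up and towards +x, to dock x = 95, z = 168 at 1.85 rad.
- pack_low_centre (a point): Centre (half-way up) of the run-down battery pack: flat dark grey block 140 x 60 x 24 mm, about 0.34 kg, with a RED window in a white field on top. x = along the pack towards its contact end (black, four gold contacts), y = across the 60 mm width, z up. At the start it lies flat in one of the tray's two pockets, contact end towards tray +x.
- pack_low_nose (a point): Centre of the run-down pack's contact end face, 70 mm along the pack's x from its centre.
- pack_full_centre (a point): Centre of the charged pack: same size and shape, with a GREEN window, in the tray's other pocket. Not to be disturbed.
- tray: Grey tray fixed to the bench, beside the dock. Origin: centre of its underside; x along the pockets (roughly world +x), y across. Base 162 x 196 mm, floor 4 mm thick; pockets centred at y = -56 and +56, walled round both ends of the pack up to 28 mm above the bench (level with its top), and cut away over the middle 60 mm of its length, where fingers reach its sides; 52 mm are free between the packs.
- gel_bottle: Bottle of gel with a blue cap, 56 mm diameter, 170 mm high, standing at the left; origin at the centre of its foot. Bystander.
- clamp_green_centre (a point): Lilac limb clamp electrode with a green patch, about 155 x 30 x 37 mm, lying beyond the work; its centre. Bystander.
Things that resemble listed ones, but are neither listed nor needed, are in the scene too. What is shaped like the part that bears pack_low_centre but orange or pink is not meant.

How it is judged:
By the outcome, as a careful person would: the job done as asked, in the order asked, and still so for the second after the job is handed in, with the robot touching nothing.
It also fails if it takes over 72 s, if anything falls off the work surface, if the arm or the gripper's body presses on something with over 40 N, if the wrist force passes 120 N, or if a joint passes its speed limit or range.

## Working session

There is one attempt and no reset: what is moved stays moved. The work goes in short steps, each a Python script; the robot and the scene stay as the last script left them, time stands still between calls to the robot, and variables do not carry over. Pictures are saved under pics/ and viewed, and the job is handed in when it is done.

```bash
ls; mkdir -p pics; cat > h.py <<'E'
import numpy as np, cv2
from station import ctrl, get_state, vision, ticket, models
def grab(n, save=None):
    p,d=vision.grab_frame(n)
    if save: cv2.imwrite('pics/'+save,p)
    return p,d
def proj(n,X):
    c=vision.camera_info(n); K=np.array(c['mtx']);R=np.array(c['R']);t=np.array(c['t']).ravel()
    q=(R@np.atleast_2d(X).T).T+t; u=(K@q.T).T; return u[:,:2]/u[:,2:]
def unproj_d(n,px,z):
    c=vision.camera_info(n); K=np.array(c['mtx']);R=np.array(c['R']);t=np.array(c['t']).ravel()
    px=np.atleast_2d(px).astype(float); z=np.atleast_1d(z)
    q=(np.linalg.inv(K)@np.c_[px,np.ones(len(px))].T).T*z[:,None]
    return (R.T@(q-t).T).T
def unproj_plane(n,px,h):
    c=vision.camera_info(n); K=np.array(c['mtx']);R=np.array(c['R']);t=np.array(c['t']).ravel()
    px=np.atleast_2d(px).astype(float)
    r=(R.T@np.linalg.inv(K)@np.c_[px,np.ones(len(px))].T).T; o=-R.T@t
    return o+r*((h-o[2])/r[:,2])[:,None]
def st(): 
    s=get_state(); return {k:np.round(s[k],3) for k in ('time','tcp_pos','contact_force','width')}
E
python3 - <<'E'
from h import *
for n in('top','side'):
    grab(n,n+'0.png'); c=vision.camera_info(n); print(n,np.round(c['mtx'],1).tolist(),np.round(-np.array(c['R']).T@np.array(c['t']).ravel(),3),np.round(c['R'],2).tolist())
print(st(), ctrl.pinch_z, get_state()['eef_rot'])
E
```

```text
pics
top [[428.3, 0.0, 311.5], [0.0, 428.3, 202.6], [0.0, 0.0, 1.0]] [0.416 0.095 1.073] [[0.01, -1.0, -0.01], [-0.99, -0.01, -0.14], [0.14, 0.01, -0.99]]
side [[423.1, 0.0, 323.2], [0.0, 423.1, 206.2], [0.0, 0.0, 1.0]] [0.329 0.787 0.886] [[-0.95, -0.32, 0.01], [-0.25, 0.72, -0.64], [0.2, -0.61, -0.77]]
{'time': np.float64(0.1), 'tcp_pos': array([ 0.171, -0.601,  0.231]), 'contact_force': array([ 0.34 ,  0.918, -0.332]), 'width': np.float64(0.085)} -0.0187 [-7.76412219e-04  9.90432293e-01  1.37997305e-01 -1.18808410e-04]
```

View pics/top0.png

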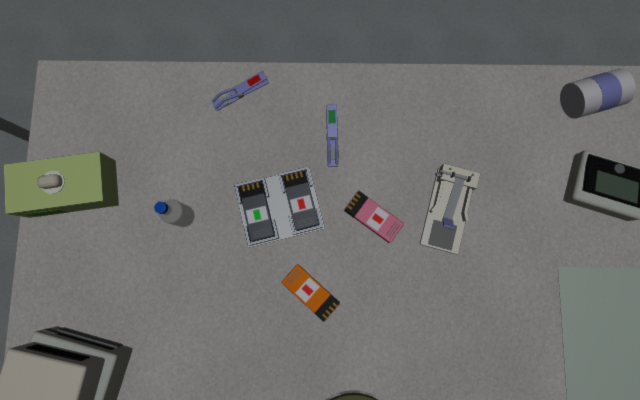

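View pics/side0.png

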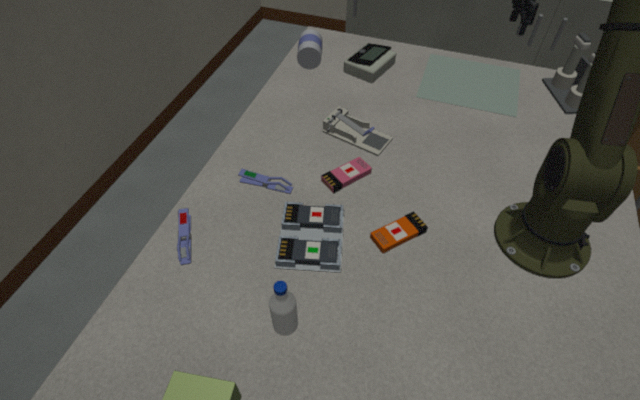

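Top view: the tray is at about (280,205). The pack with the red window is in its right pocket (302,203) and the green one in the left pocket (257,214). The dock is at (450,208), the gel bottle at (170,211) and the green-patch clamp at (332,135). Red-window candidates are dark grey (302,203), pink (378,218) and orange (309,291). Only the dark grey one in the tray fits, so I'll enlarge that.

```bash
python3 - <<'E'
from h import *
p,d=grab('top')
np.save('d0.npy',d); cv2.imwrite('pics/raw.png',p)
a=cv2.resize(p[160:255,225:345],None,fx=5,fy=5,interpolation=cv2.INTER_CUBIC)
b=cv2.resize(p[155:260,410:490],None,fx=5.5,fy=5.5,interpolation=cv2.INTER_CUBIC)
cv2.imwrite('pics/tray_c.png',a);cv2.imwrite('pics/dock_c.png',b)
for t in ['dock','tray','pack_low_centre','clip_tab','clip']:
    for m in models.masks_of('top',t)[:3]:
        k=m['mask'].astype(np.uint8); r=cv2.minAreaRect(cv2.findNonZero(k)); print(t,round(m['p'],2),np.round(m['point'],1),k.sum(),np.round(r[0],1),np.round(r[1],1),round(r[2],1))
E
```

```text
dock 0.96 [449.7 211.6] 3362 [449.1 208.4] [42.7 85.6] 14.0
dock 0.58 [277.4 205.5] 1980 [278.6 206.4] [64.5 77.8] 76.6
tray 0.81 [280.7 208.2] 1972 [278.9 206.9] [64.7 77.6] 77.1
tray 0.42 [331.1 138.7] 636 [331.5 135.5] [61. 11.] 90.0
pack_low_centre 0.76 [300.7 198.7] 1333 [300.5 200.2] [56.5 24.2] 74.6
pack_low_centre 0.67 [370.3 214.9] 1479 [373.5 216.5] [58.1 26.2] 35.9
pack_low_centre 0.61 [310.1 293.5] 1445 [310.4 292. ] [58.5 25.3] 41.6
clip_tab 0.69 [454.2 197.6] 545 [447.5 199.3] [28.1 54.1] 13.2
clip 0.58 [454.1 199.2] 522 [455.  199.3] [55.2 24.9] 88.8
clip 0.58 [448.3 207.5] 3340 [448.9 208.2] [42.2 84.2] 14.6
```

View pics/tray_c.png

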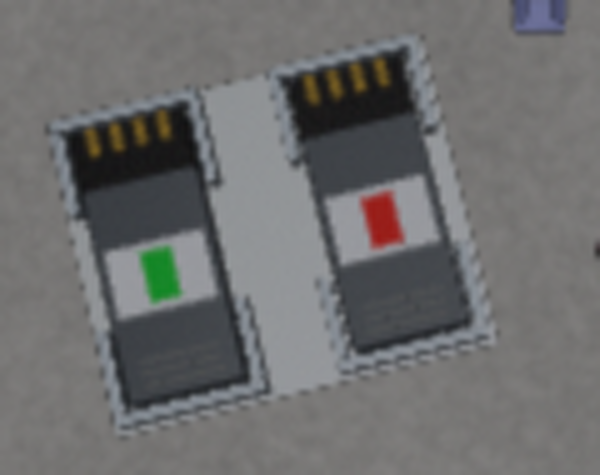

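View pics/dock_c.png

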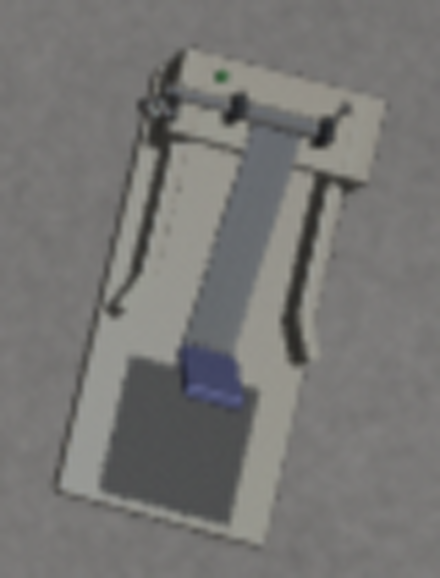

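The crop confirms it: the dark grey pack with the red window is in the tray's right pocket, about (302,204), with its contact end up the image (+x). Next I'll fit the dock and tray poses from both cameras.

```bash
cat > fit.py <<'E'
from h import *
from scipy.optimize import minimize
def box(x0,x1,y0,y1,z0,z1): return np.array([[x,y,z] for x in(x0,x1) for y in (y0,y1) for z in (z0,z1)])/1000.
DOCK=[box(-102,102,-48,48,0,10),box(62,102,-46,46,0,46),box(0,62,-39,39,0,33)]
TRAY=[box(-81,81,-98,98,0,4),box(-77,77,-92,92,0,28)]
def T(p,X): c,s=np.cos(p[2]),np.sin(p[2]); return np.c_[p[0]+c*X[:,0]-s*X[:,1],p[1]+s*X[:,0]+c*X[:,1],X[:,2]]
S=8
def rend(n,p,parts,off,shape):
    m=np.zeros(shape,np.uint8)
    for b in parts:
        u=(proj(n,T(p,b))-off+0.5)*S
        cv2.fillConvexPoly(m,cv2.convexHull((u*16).astype(np.int32)),1,shift=4)
    return m
def fit(masks,parts,p0):
    I=[]
    for n,mk in masks:
        ys,xs=np.nonzero(mk); off=np.array([xs.min()-10,ys.min()-10]); w=xs.max()-xs.min()+20;h=ys.max()-ys.min()+20
        sub=mk[off[1]:off[1]+h,off[0]:off[0]+w].astype(np.float32)
        big=(cv2.GaussianBlur(cv2.resize(sub,None,fx=S,fy=S,interpolation=cv2.INTER_LINEAR),(0,0),3)>.5).astype(np.uint8)
        I.append((n,off,big))
    def c(q):
        p=np.array(q)*[.01,.01,.05]+p0
        return sum(1-(lambda m:(m&b).sum()/(m|b).sum())(rend(n,p,parts,o,b.shape)) for n,o,b in I)
    r=minimize(c,[0,0,0],method='Nelder-Mead',options=dict(xatol=.01,fatol=1e-5,initial_simplex=[[0,0,0],[1,0,0],[0,1,0],[0,0,1]]))
    return r.x*[.01,.01,.05]+p0, r.fun
E
python3 - <<'E'
from fit import *
vision.grab_frame('side')
M={}
for t,px in (('dock',(450,208)),('tray',(280,206))):
    for n in('top','side'):
        ms=models.masks_of(n,t)
        for m in ms[:3]: print(t,n,round(m['p'],2),np.round(m['point']),m['mask'].sum())
        M[t,n]=ms[0]['mask']
np.savez('masks.npz',**{a+'_'+b:v for (a,b),v in M.items()})
E
python3 - <<'E'
from fit import *
M=np.load('masks.npz')
D=unproj_plane('top',[(450,208)],.01)[0];Tt=unproj_plane('top',[(280,206)],.01)[0]
print(D,Tt)
for nm,P,c,a in (('dock',DOCK,D,-.25),('tray',TRAY,Tt,.2)):
    p0=np.array([c[0],c[1],a])
    for ns in (('top',),('side',),('top','side')):
        try:
            p,f=fit([(n,M[nm+'_'+n]) for n in ns],P,p0); print(nm,ns,np.round(p,4),round(f,4))
        except Exception as e: print(nm,ns,e)
E
```

```text
dock top 0.96 [450. 212.] 3362
dock top 0.58 [277. 206.] 1980
dock side 0.69 [357. 133.] 1838
tray top 0.81 [281. 208.] 1972
tray top 0.42 [331. 139.] 636
tray side 0.73 [316. 237.] 1883
tray side 0.29 [312. 218.] 1124
[ 0.56259155 -0.23859633  0.01      ] [0.5618989 0.1861294 0.01     ]
dock ('top',) [ 0.5589 -0.2332 -0.2556] 0.0355
dock ('side',) [ 0.5552 -0.2294 -0.2525] 0.0561
dock ('top', 'side') [ 0.5572 -0.2322 -0.2584] 0.117
tray ('top',) [0.5616 0.1895 0.2552] 0.6084
tray ('side',) [0.5586 0.1918 0.2578] 0.5729
tray ('top', 'side') [0.5599 0.1909 0.2572] 1.1936
```

```bash
python3 - <<'E'
from fit import *
M=np.load('masks.npz')
def hull(m):
    o=np.zeros(m.shape,np.uint8); cv2.fillConvexPoly(o,cv2.convexHull(cv2.findNonZero(m.astype(np.uint8))),1); return o
p0=np.array([.561,.19,.25])
for ns in (('top',),('side',),('top','side')):
    p,f=fit([(n,hull(M['tray_'+n])) for n in ns],TRAY,p0); print(ns,np.round(p,4),round(f,4))
pt=p; pd=np.array([.558,-.2325,-.2565])
# window centroids
for n in('top','side'):
    img,d=grab(n); np.save('d_%s.npy'%n,d)
    b,g,r=[img[...,i].astype(int) for i in range(3)]
    for nm,mk in (('red',(r>110)&(g<70)&(b<70)),('green',(g>100)&(r<80)&(b<90))):
        k,l,s,c=cv2.connectedComponentsWithStats(mk.astype(np.uint8))
        for i in range(1,k):
            if s[i,4]>15:
                X=unproj_plane(n,c[i:i+1],.028)[0]
                q=X[:2]-pt[:2]; cs,sn=np.cos(pt[2]),np.sin(pt[2])
                print(n,nm,np.round(c[i],1),s[i,4],np.round(X,4),'tray:',np.round([cs*q[0]+sn*q[1],-sn*q[0]+cs*q[1]],4))
    big=cv2.resize(img,None,fx=4,fy=4,interpolation=cv2.INTER_CUBIC)
    for P,p in ((DOCK,pd),(TRAY,pt)):
        for bx in P:
            u=proj(n,T(p,bx))
            for i in range(8):
                for j in range(i):
                    if (bx[i]!=bx[j]).sum()==1: cv2.line(big,*[tuple(int(v) for v in (u[k]*4+2)) for k in (i,j)],(0,255,255),1)
    for q in (.061,.0):
        pass
    x0,y0=(900,600) if n=='top' else (1080,400)
    x1,y1=(1980,1060) if n=='top' else (1640,1120)
    o=big[y0:y1,x0:x1]; 
    if o.shape[1]>800:o=cv2.resize(o,None,fx=.74,fy=.74)
    if o.shape[0]>600:o=cv2.resize(o,None,fx=.82,fy=.82)
    cv2.imwrite('pics/ov_%s.png'%n,o)
E
```

```text
('top',) [0.5619 0.1898 0.2595] 0.0193
('side',) [0.5597 0.1918 0.261 ] 0.0341
('top', 'side') [0.561  0.1903 0.2598] 0.0627
top red [253.5  79.7] 78 [0.8869 0.2613 0.028 ] tray: [ 0.3332 -0.0151]
top red [301.  203.5] 54 [0.5664 0.1329 0.028 ] tray: [-0.0096 -0.0568]
top red [377.3 218.3] 55 [ 0.5322 -0.0547  0.028 ] tray: [-0.0907 -0.2294]
top red [307.  289.5] 56 [0.3585 0.1147 0.028 ] tray: [-0.2151 -0.021 ]
top green [256.6 214.4] 60 [0.5379 0.2416 0.028 ] tray: [-0.0091  0.0555]
side red [348.9 169.5] 25 [ 0.5308 -0.0501  0.028 ] tray: [-0.0909 -0.2245]
side red [182.5 217.8] 61 [0.8862 0.2599 0.028 ] tray: [ 0.3322 -0.0163]
side red [315.9 213.5] 35 [0.5658 0.1336 0.028 ] tray: [-0.0099 -0.056 ]
side red [406.1 232. ] 57 [0.3309 0.1153 0.028 ] tray: [-0.2417 -0.0134]
side red [395.7 230.4] 38 [0.3568 0.119  0.028 ] tray: [-0.2157 -0.0165]
side red [378.5 240. ] 41 [0.3907 0.1621 0.028 ] tray: [-0.1719  0.0165]
side green [312.4 249.5] 44 [0.5362 0.2427 0.028 ] tray: [-0.0105  0.057 ]
```

View pics/ov_top.png

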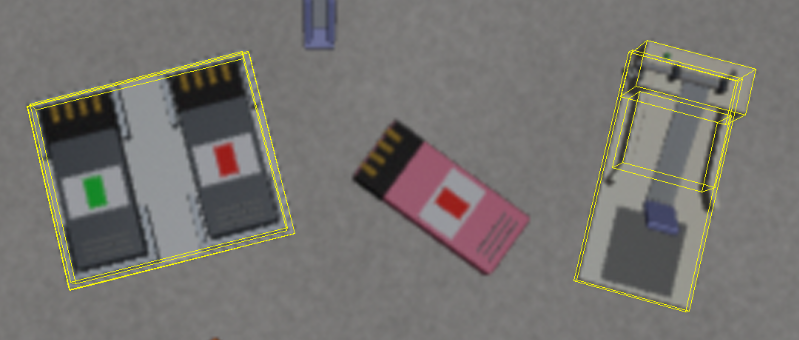

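View pics/ov_side.png

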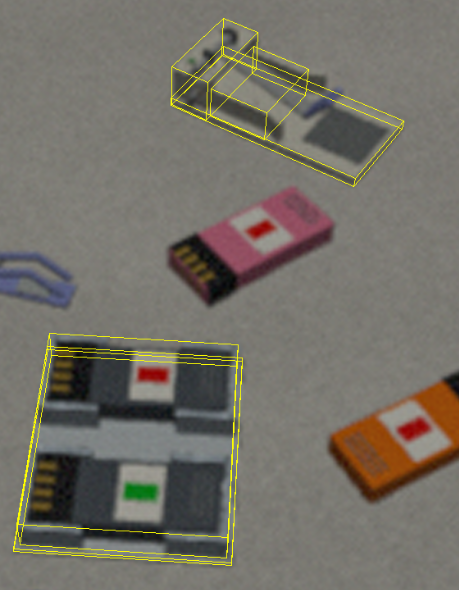

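```bash
cat >> h.py <<'E'
PD=np.array([.5575,-.2320,-.2565]); PT=np.array([.561,.1903,.2598])
def W(p,x,y,z): c,s=np.cos(p[2]),np.sin(p[2]); return np.array([p[0]+c*x-s*y,p[1]+s*x+c*y,z])
def loc(p,X): c,s=np.cos(p[2]),np.sin(p[2]); q=np.array(X)[:2]-p[:2]; return np.array([c*q[0]+s*q[1],-s*q[0]+c*q[1],X[2]])
def Q(yaw): return [0,np.cos(yaw/2),np.sin(yaw/2),0]
PZ=.0187
def arc(th): 
    r=np.hypot(.116,.016); f=np.pi+np.arctan2(.016,.116)-th
    return .078+r*np.cos(f), .052+r*np.sin(f)
E
python3 - <<'E'
from h import *
for n in ('top','side'):
    img,d=grab(n); hsv=cv2.cvtColor(img,cv2.COLOR_BGR2HSV)
    mk=((hsv[...,0]>110)&(hsv[...,0]<135)&(hsv[...,1]>80))
    k,l,s,c=cv2.connectedComponentsWithStats(mk.astype(np.uint8))
    for i in range(1,k):
        if s[i,4]>15:
            X=unproj_plane(n,c[i:i+1],.038)[0]; q=loc(PD,X)
            if abs(q[0])<.12 and abs(q[1])<.06:
                dd=d[l==i]; print(n,np.round(c[i],1),s[i,4],np.round(q,4), np.round(loc(PD,unproj_d(n,c[i:i+1],np.median(dd[dd>0]))[0]),4))
# IK
for w in (W(PD,-.04,0,.02),W(PD,.095,0,.15),W(PT,0,-.056,0.0),W(PD,-.15,0,.02),W(PD,-.075,0,.02)):
  for y in (PD[2],PD[2]+np.pi,PT[2]):
    q=ctrl.ik(w,Q(y)); print(np.round(w,3),round(y,2),None if q is None else np.round(q,2))
E
```

```text
top [447.8 223.3] 68 [-0.0371 -0.0009  0.038 ] [-0.0384  0.0011  0.045 ]
[ 0.519 -0.222  0.02 ] -0.26 [ 0.46  0.67 -0.16  1.9   0.18  0.59 -1.64]
[ 0.519 -0.222  0.02 ] 2.89 [ 0.84  0.78 -0.78  1.9   0.76  0.79  0.95]
[ 0.519 -0.222  0.02 ] 0.26 [ 0.54  0.67 -0.28  1.9   0.31  0.61 -1.25]
[ 0.649 -0.256  0.15 ] -0.26 [ 0.44  0.68 -0.19  1.39  0.14  1.08 -1.6 ]
[ 0.649 -0.256  0.15 ] 2.89 [ 0.78  0.81 -0.9   1.39  0.64  1.25  1.15]
[ 0.649 -0.256  0.15 ] 0.26 [ 0.51  0.69 -0.32  1.39  0.23  1.09 -1.15]
[0.575 0.136 0.   ] -0.26 [-0.14  0.73 -0.22  1.84  0.26  0.6  -2.34]
[0.575 0.136 0.   ] 2.89 [ 0.1   0.79 -0.63  1.84  0.67  0.74  0.42]
[0.575 0.136 0.   ] 0.26 [-0.05  0.74 -0.37  1.84  0.42  0.64 -1.97]
[ 0.412 -0.194  0.02 ] -0.26 [ 0.48  0.57 -0.14  2.18  0.19  0.4  -1.63]
[ 0.412 -0.194  0.02 ] 2.89 [ 0.84  0.64 -0.69  2.18  0.77  0.58  0.89]
[ 0.412 -0.194  0.02 ] 0.26 [ 0.55  0.57 -0.25  2.18  0.33  0.42 -1.27]
[ 0.485 -0.213  0.02 ] -0.26 [ 0.47  0.63 -0.16  1.99  0.19  0.53 -1.65]
[ 0.485 -0.213  0.02 ] 2.89 [ 0.85  0.74 -0.76  1.99  0.77  0.73  0.92]
[ 0.485 -0.213  0.02 ] 0.26 [ 0.55  0.64 -0.28  1.99  0.32  0.55 -1.26]
```

```bash
python3 - <<'E'
from h import *
q=Q(PD[2]); x,z=arc(0)
ctrl.movep(W(PD,x-.003,0,.11),q); print(st())
ctrl.movel(W(PD,x-.003,0,z-PZ+.002),max_speed=.1); print(st(),ctrl.pinch_z)
ctrl.close_gripper(20); print(st(),ctrl.pinch_z, np.round(loc(PD,get_state()['tcp_pos']),4))
img,d=grab('side','grip1.png')
cv2.imwrite('pics/grip1c.png',cv2.resize(img[60:180,280:440],None,fx=5,fy=5,interpolation=cv2.INTER_CUBIC))
E
```

```text
{'time': np.float64(2.758), 'tcp_pos': array([ 0.518, -0.223,  0.11 ]), 'contact_force': array([-0.087, -0.367,  1.051]), 'width': np.float64(0.085)}
{'time': np.float64(3.817), 'tcp_pos': array([ 0.518, -0.222,  0.02 ]), 'contact_force': array([-0.562, -0.343,  0.427]), 'width': np.float64(0.086)} -0.0187
{'time': np.float64(4.392), 'tcp_pos': array([ 0.518, -0.222,  0.02 ]), 'contact_force': array([-1.301, -3.157,  3.536]), 'width': np.float64(0.026)} -0.0187 [-0.041  -0.0007  0.0196]
```

View pics/grip1c.png

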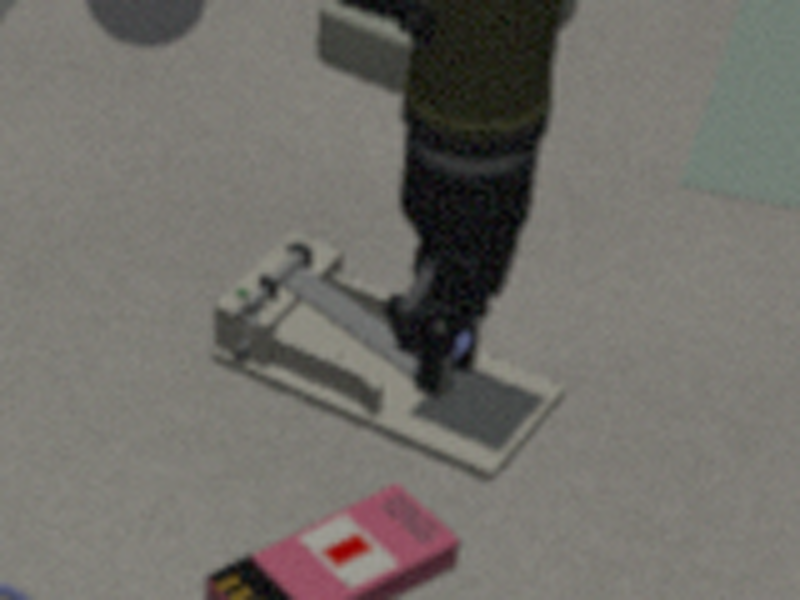

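```bash
cat >> h.py <<'E'
def swing(dx,dz,ths,spd=.1,y=0,pr=True):
    # grip point (hinge-relative at joint 0) dx,dz ; move pinch along arc
    r=np.hypot(dx,dz); f0=np.arctan2(dz,dx)
    for th in ths:
        f=f0-th
        ctrl.movel(W(PD,.078+r*np.cos(f),y,.052+r*np.sin(f)-PZ),max_speed=spd)
        if pr: s=st(); print(round(th,2),s['time'],s['tcp_pos'],s['contact_force'],s['width'])
E
python3 - <<'E'
from h import *
swing(-.119,.0383-.052,np.arange(.2,1.41,.2),y=-.0007)
grab('side','lift1.png')
ctrl.ungrasp(); print(st())
E
```

```text
0.2 4.833 [ 0.517 -0.222  0.043] [-0.516 -1.022 -2.184] 0.026
0.4 5.225 [ 0.521 -0.223  0.067] [-2.499  0.314 -0.774] 0.025
0.6 5.617 [ 0.53  -0.225  0.089] [-2.903  0.501  0.05 ] 0.025
0.8 6.008 [ 0.543 -0.229  0.109] [-2.518  0.933  1.932] 0.025
1.0 6.4 [ 0.56  -0.233  0.126] [-0.283  0.708  3.295] 0.026
1.2 6.792 [ 0.579 -0.238  0.139] [0.959 1.715 2.228] 0.026
1.4 7.183 [ 0.601 -0.244  0.148] [1.409 1.633 1.949] 0.026
{'time': np.float64(7.85), 'tcp_pos': array([ 0.6  , -0.244,  0.148]), 'contact_force': array([-0.683, -0.488,  0.118]), 'width': np.float64(0.085)}
```

```bash
python3 - <<'E'
from h import *
l=loc(PD,get_state()['tcp_pos'])
ctrl.movel(W(PD,l[0]-.09,0,.17),max_speed=.2)
img,d=grab('side'); cv2.imwrite('pics/up1.png',cv2.resize(img[20:180,240:440],None,fx=4,fy=3.7,interpolation=cv2.INTER_CUBIC))
ctrl.movep(W(PT,0,-.0562,.08),Q(PT[2])); print(st())
ctrl.movel(W(PT,0,-.0562,.002),max_speed=.12); print(st())
img,d=grab('side'); cv2.imwrite('pics/pre2.png',cv2.resize(img[100:280,220:400],None,fx=3.3,fy=3.3,interpolation=cv2.INTER_CUBIC))
E
```

```text
{'time': np.float64(9.908), 'tcp_pos': array([0.576, 0.134, 0.08 ]), 'contact_force': array([-0.351, -0.639, -0.284]), 'width': np.float64(0.085)}
{'time': np.float64(10.708), 'tcp_pos': array([0.576, 0.136, 0.003]), 'contact_force': array([-0.601,  0.503, -0.585]), 'width': np.float64(0.086)}
```

View pics/up1.png

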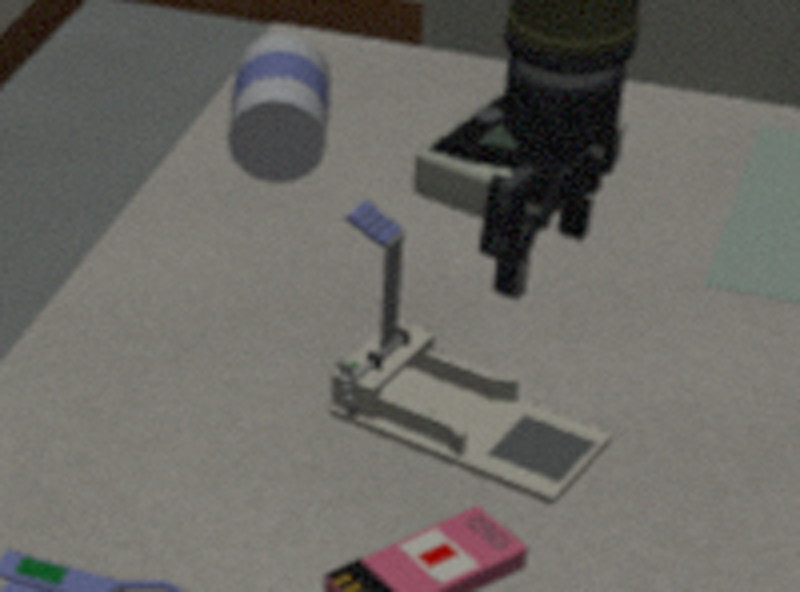

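View pics/pre2.png

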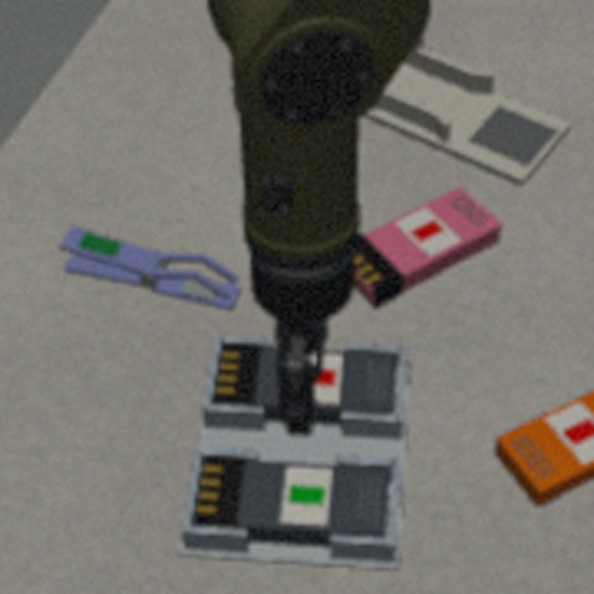

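The clip stands up by itself and the fingers straddle the red-window pack, which shows at about (324,377) in the crop. I'll grip, lift and place it.

```bash
python3 - <<'E'
from h import *
ctrl.close_gripper(45); print(st())
ctrl.movel(W(PT,0,-.0562,.12),max_speed=.15); print(st())
ctrl.movep(W(PD,-.080,0,.10),Q(PD[2])); print(st())
for n,c in (('top',(130,270,400,520)),('side',(60,220,250,440))):
    img,d=grab(n); cv2.imwrite('pics/carry_%s.png'%n,cv2.resize(img[c[0]:c[1],c[2]:c[3]],None,fx=4,fy=4,interpolation=cv2.INTER_CUBIC)[:600])
E
```

```text
{'time': np.float64(11.125), 'tcp_pos': array([0.576, 0.136, 0.003]), 'contact_force': array([-1.756, -0.551,  6.145]), 'width': np.float64(0.059)}
{'time': np.float64(12.058), 'tcp_pos': array([0.575, 0.136, 0.119]), 'contact_force': array([-0.93 ,  0.389, -3.986]), 'width': np.float64(0.059)}
{'time': np.float64(13.408), 'tcp_pos': array([ 0.481, -0.21 ,  0.1  ]), 'contact_force': array([ 0.15 , -0.121, -3.574]), 'width': np.float64(0.059)}
```

View pics/carry_top.png

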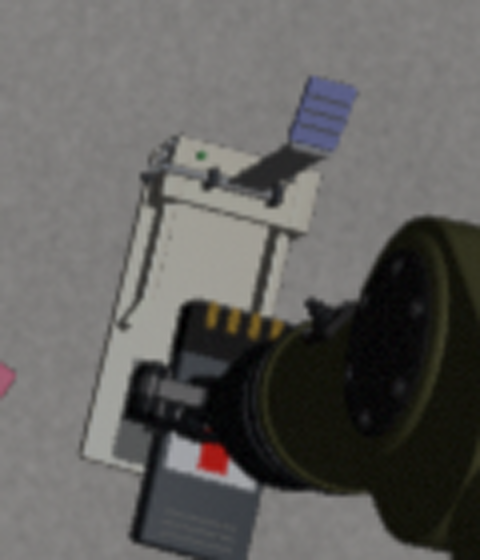

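View pics/carry_side.png

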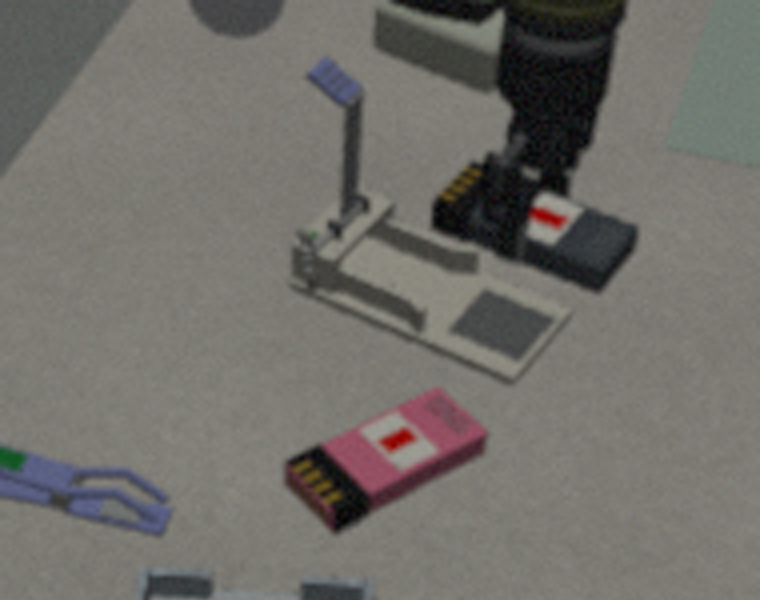

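```bash
python3 - <<'E'
from h import *
ctrl.movel(W(PD,-.080,0,.018),max_speed=.1); print(st())
for z in (.013,.011,.0095,.008,.007):
    ctrl.movel(W(PD,-.080,0,z),max_speed=.03); s=st(); print(s['time'],s['tcp_pos'],s['contact_force'])
    if s['contact_force'][2]>0.5: break
img,d=grab('side'); cv2.imwrite('pics/laid.png',cv2.resize(img[60:200,290:440],None,fx=4.2,fy=4.2,interpolation=cv2.INTER_CUBIC))
E
```

```text
{'time': np.float64(14.475), 'tcp_pos': array([ 0.481, -0.212,  0.018]), 'contact_force': array([-0.172, -0.101, -3.582]), 'width': np.float64(0.059)}
14.792 [ 0.48  -0.212  0.013] [-0.512 -0.127 -3.051]
15.042 [ 0.48  -0.212  0.011] [ 1.753  0.49  -1.848]
15.292 [ 0.48  -0.212  0.009] [ 0.063 -0.146 -3.017]
15.542 [ 0.48  -0.212  0.009] [-2.401  1.666  7.373]
```

View pics/laid.png

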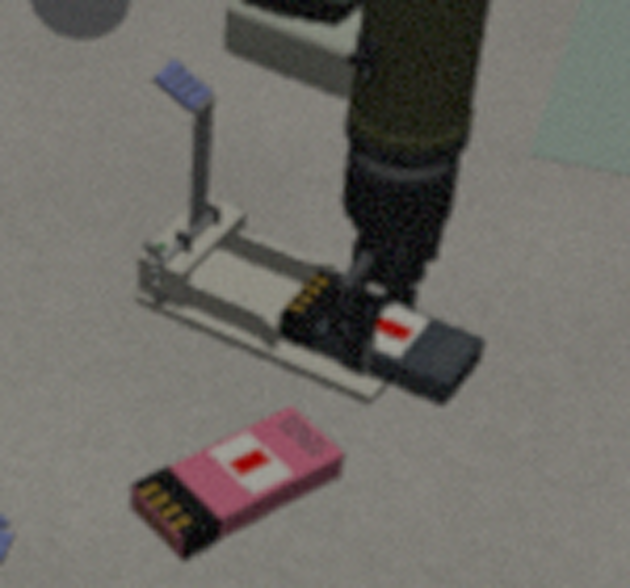

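The pack is down on the bed with its nose in the flared mouth (crop about (300,300)). I'll release it, rise and check.

```bash
python3 - <<'E'
from h import *
ctrl.ungrasp(); print(st())
ctrl.movel(W(PD,-.080,0,.09),max_speed=.15)
ctrl.movep(W(PD,-.20,0,.11),Q(PD[2])); print(st())
for n,c in (('top',(150,280,390,510)),('side',(60,200,290,440))):
    img,d=grab(n); cv2.imwrite('pics/rel_%s.png'%n,cv2.resize(img[c[0]:c[1],c[2]:c[3]],None,fx=4.2,fy=4.2,interpolation=cv2.INTER_CUBIC))
    b,g,r=[img[...,i].astype(int) for i in range(3)]
    mk=((r>110)&(g<70)&(b<70)); k,l,s,cc=cv2.connectedComponentsWithStats(mk.astype(np.uint8))
    for i in range(1,k):
        q=loc(PD,unproj_plane(n,cc[i:i+1],.034)[0])
        if s[i,4]>12: print(n,cc[i],np.round(q,4))
E
```

```text
{'time': np.float64(15.975), 'tcp_pos': array([ 0.48 , -0.212,  0.008]), 'contact_force': array([-0.016, -0.173, -0.077]), 'width': np.float64(0.085)}
{'time': np.float64(17.233), 'tcp_pos': array([ 0.364, -0.181,  0.11 ]), 'contact_force': array([ 0.485,  0.436, -0.136]), 'width': np.float64(0.086)}
top [253.50632911  79.78481013] [0.191  0.5591 0.034 ]
top [377.25       218.32692308] [-0.0704  0.1659  0.034 ]
top [442.21666667 244.28333333] [-0.0896 -0.0003  0.034 ]
top [307.09090909 289.52727273] [-0.2801  0.2847  0.034 ]
side [383.         137.77777778] [-0.0904  0.0001  0.034 ]
side [349.  169.5] [-0.0752  0.1744  0.034 ]
side [182.47540984 217.75409836] [0.1885 0.5618 0.034 ]
side [398.98214286 239.03571429] [-0.3036  0.3123  0.034 ]
side [395.5 230.5] [-0.2843  0.2936  0.034 ]
```

View pics/rel_top.png

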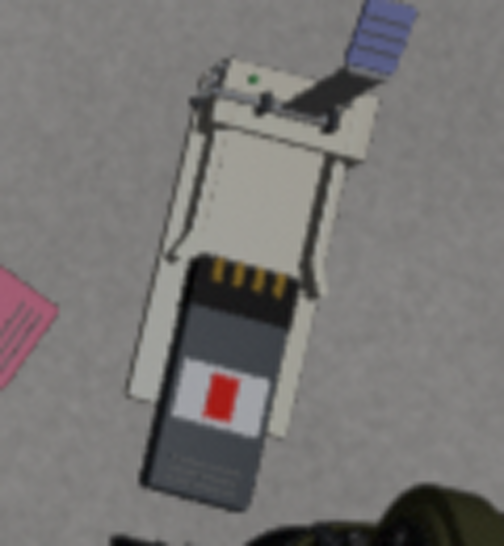

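View pics/rel_side.png

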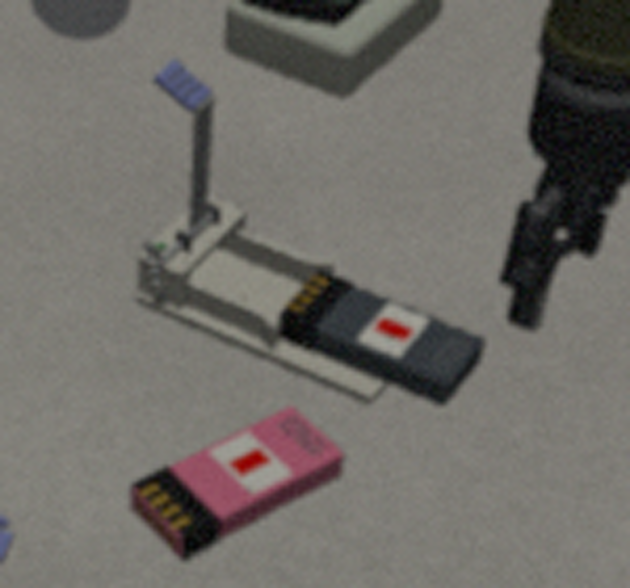

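```bash
python3 - <<'E'
from h import *
ctrl.close_gripper(40)
ctrl.movel(W(PD,-.19,0,.019),max_speed=.15); print(st())
def go(x,v):
    ctrl.movel(W(PD,x,0,.019),max_speed=v); s=get_state(); l=loc(PD,s['tcp_pos']); f=np.array(s['contact_force']); c,sn=np.cos(PD[2]),np.sin(PD[2])
    fx=c*f[0]+sn*f[1]; print(round(s['time'],2),np.round(l,4),np.round([fx,-sn*f[0]+c*f[1],f[2]],1)); return fx
go(-.163,.08)
for x in (-.14,-.12,-.10,-.085,-.075,-.07): 
    if go(x,.06)<-25: break
else:
  for x in np.arange(-.068,-.055,.0015):
    if go(x,.03)<-9: break
for n,c in (('top',(150,280,390,510)),('side',(60,200,290,440))):
    img,d=grab(n); cv2.imwrite('pics/push_%s.png'%n,cv2.resize(img[c[0]:c[1],c[2]:c[3]],None,fx=4.2,fy=4.2,interpolation=cv2.INTER_CUBIC))
E
```

```text
{'time': np.float64(18.858), 'tcp_pos': array([ 0.374, -0.184,  0.019]), 'contact_force': array([0.048, 0.085, 0.002]), 'width': np.float64(-0.0)}
19.35 [-1.63e-01 -1.00e-04  1.93e-02] [-0.2  0.8 -0.1]
19.88 [-0.1395  0.      0.0189] [-0.9  0.4  1.1]
20.37 [-1.194e-01  1.000e-04  1.900e-02] [-0.1  0.4 -0.3]
20.85 [-0.0994  0.0001  0.019 ] [ 0.5 -0.7 -0.6]
21.25 [-0.0843  0.0001  0.019 ] [ 1.4  0.1 -0.4]
21.57 [-0.0743  0.0001  0.019 ] [-0.5 -0.6  0.3]
21.82 [-0.0695  0.      0.019 ] [ 0.2 -1.1 -0.3]
22.07 [-0.068 -0.     0.019] [-0.1 -0.  -1. ]
22.32 [-0.0666 -0.      0.019 ] [-2.2  0.9  0.3]
22.57 [-0.0661 -0.0001  0.0188] [-5.6 -0.2  2.5]
22.82 [-0.0662 -0.0001  0.0187] [-9.1 -0.4  5.1]
```

View pics/push_side.png

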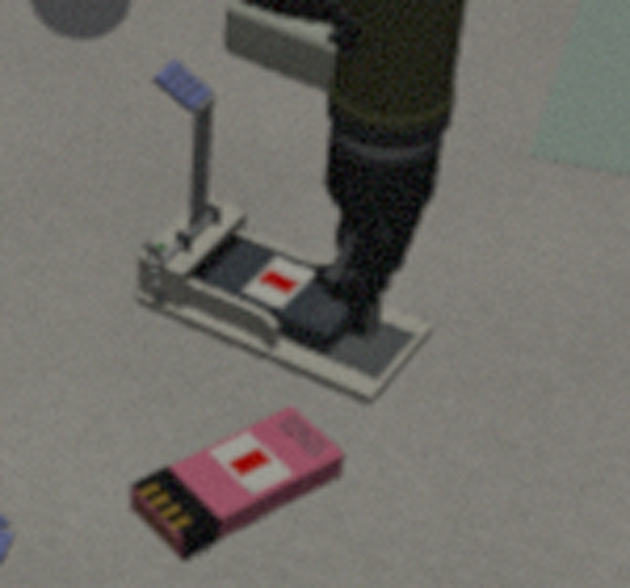

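The pack stopped hard at tool x = -0.066, which puts the tail at -0.055, so it is home. I'll back off, check the pack and the tab, then lower the clip.

```bash
python3 - <<'E'
from h import *
ctrl.movel(W(PD,-.10,0,.019),max_speed=.1)
ctrl.movel(W(PD,-.12,0,.12),max_speed=.2)
ctrl.ungrasp()
for n,c in (('top',(150,280,390,510)),('side',(60,200,290,440))):
    img,d=grab(n); cv2.imwrite('pics/home_%s.png'%n,cv2.resize(img[c[0]:c[1],c[2]:c[3]],None,fx=4.2,fy=4.2,interpolation=cv2.INTER_CUBIC))
    b,g,r=[img[...,i].astype(int) for i in range(3)]; hsv=cv2.cvtColor(img,cv2.COLOR_BGR2HSV)
    for nm,mk,h in (('red',(r>110)&(g<70)&(b<70),.034),('lilac',(hsv[...,0]>110)&(hsv[...,0]<135)&(hsv[...,1]>70),.168)):
        k,l,s,cc=cv2.connectedComponentsWithStats(mk.astype(np.uint8))
        for i in range(1,k):
            q=loc(PD,unproj_plane(n,cc[i:i+1],h)[0])
            if s[i,4]>12 and abs(q[1])<.06 and abs(q[0])<.2:
                dd=d[l==i]; print(n,nm,cc[i],s[i,4],np.round(q,4),np.round(loc(PD,unproj_d(n,cc[i:i+1],np.median(dd[dd>0]))[0]),4))
print(st())
E
```

```text
top red [451.        206.0862069] 58 [0.0067 0.0001 0.034 ] [0.0065 0.0003 0.0351]
top lilac [479.99280576 157.88489209] 139 [ 0.0968 -0.0006  0.168 ] [0.0956 0.0005 0.1713]
side red [355.70588235 126.52941176] 17 [0.0057 0.0009 0.034 ] [0.0061 0.0003 0.0334]
side lilac [332.9    80.075] 40 [0.0943 0.0012 0.168 ] [0.0919 0.005  0.171 ]
{'time': np.float64(24.983), 'tcp_pos': array([ 0.441, -0.202,  0.12 ]), 'contact_force': array([-0.994, -0.023, -0.593]), 'width': np.float64(0.085)}
```

View pics/home_top.png

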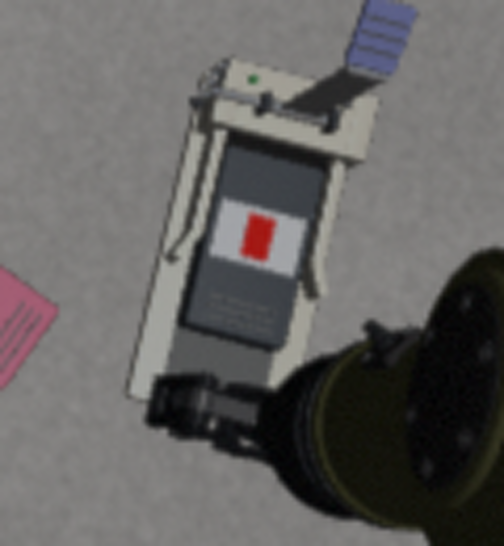

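The pack is home: the window is at dock x ≈ 0.006 and the nose is under the hood. The tab is where expected, at (0.095, 0, 0.168). Now I'll pinch it from above.

```bash
python3 - <<'E'
from h import *
ctrl.movel(W(PD,-.10,0,.235),max_speed=.2)
ctrl.movel(W(PD,.093,0,.235),max_speed=.2)
ctrl.movel(W(PD,.093,0,.170-PZ),max_speed=.1); print(st())
ctrl.close_gripper(20); print(st())
img,d=grab('side'); cv2.imwrite('pics/tabgrip.png',cv2.resize(img[30:170,290:440],None,fx=4.2,fy=4.2,interpolation=cv2.INTER_CUBIC))
E
```

```text
{'time': np.float64(27.817), 'tcp_pos': array([ 0.648, -0.256,  0.152]), 'contact_force': array([ 0.04 ,  0.701, -0.202]), 'width': np.float64(0.085)}
{'time': np.float64(28.392), 'tcp_pos': array([ 0.647, -0.256,  0.152]), 'contact_force': array([-0.833,  1.17 ,  2.561]), 'width': np.float64(0.025)}
```

View pics/tabgrip.png

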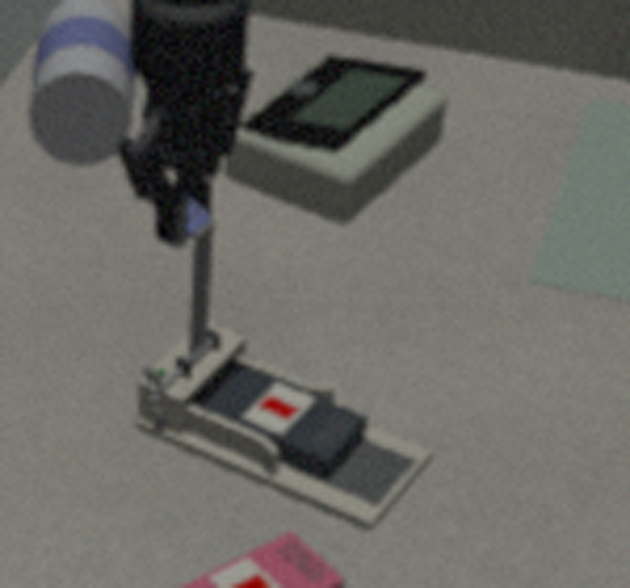

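```bash
python3 - <<'E'
from h import *
l=loc(PD,get_state()['tcp_pos']); v=np.array([l[0]-.078,l[2]+PZ-.052]); f=np.arctan2(v[1],v[0])+1.85; r=np.hypot(*v); print(r,r*np.cos(f),r*np.sin(f))
swing(r*np.cos(f),r*np.sin(f),[1.65,1.45,1.25,1.05,.85,.65,.45,.3,.22],y=l[1])
img,d=grab('side'); cv2.imwrite('pics/low1.png',cv2.resize(img[30:170,290:440],None,fx=4.2,fy=4.2,interpolation=cv2.INTER_CUBIC))
E
```

```text
0.11925041796102828 -0.11786949572389523 -0.0180954182508883
1.65 28.825 [ 0.625 -0.25   0.153] [ 2.935 -1.582  1.154] 0.026
1.45 29.217 [ 0.602 -0.244  0.149] [ 0.789 -1.204  3.652] 0.025
1.25 29.608 [ 0.58  -0.238  0.14 ] [-0.976 -0.714  5.787] 0.026
1.05 30.0 [ 0.561 -0.233  0.126] [-0.351 -0.813  3.508] 0.025
0.85 30.392 [ 0.544 -0.229  0.11 ] [-0.329 -2.475 -0.089] 0.025
0.65 30.783 [ 0.531 -0.226  0.09 ] [-0.482 -2.125 -1.528] 0.025
0.45 31.175 [ 0.522 -0.223  0.068] [-1.201 -3.313 -2.412] 0.026
0.3 31.5 [ 0.519 -0.222  0.051] [-2.129 -3.634 -2.112] 0.026
0.22 31.75 [ 0.517 -0.222  0.041] [-2.907 -4.848 -1.188] 0.025
```

View pics/low1.png

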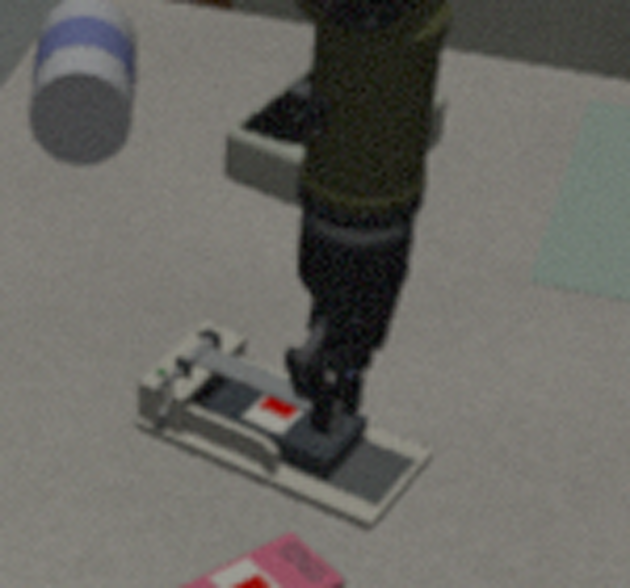

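```bash
python3 - <<'E'
from h import *
ctrl.ungrasp(); print(st())
l=loc(PD,get_state()['tcp_pos'])
ctrl.movel(W(PD,l[0],l[1],.13),max_speed=.15)
ctrl.movep(W(PD,-.15,-.12,.22),Q(PD[2]))
ctrl.pause(.5); print(st())
for n,c in (('top',(150,280,390,510)),('side',(60,200,290,440))):
    img,d=grab(n,'fin_full_%s.png'%n); cv2.imwrite('pics/fin_%s.png'%n,cv2.resize(img[c[0]:c[1],c[2]:c[3]],None,fx=4.2,fy=4.2,interpolation=cv2.INTER_CUBIC))
    b,g,r=[img[...,i].astype(int) for i in range(3)]; hsv=cv2.cvtColor(img,cv2.COLOR_BGR2HSV)
    for nm,mk,h in (('red',(r>110)&(g<70)&(b<70),.034),('lilac',(hsv[...,0]>110)&(hsv[...,0]<135)&(hsv[...,1]>70),.053),('green',(g>100)&(r<80)&(b<90),.028)):
        k,l,s,cc=cv2.connectedComponentsWithStats(mk.astype(np.uint8))
        for i in range(1,k):
            q=loc(PD,unproj_plane(n,cc[i:i+1],h)[0])
            if s[i,4]>12 and (nm=='green' or (abs(q[1])<.06 and abs(q[0])<.2)):
                dd=d[l==i]; print(n,nm,np.round(cc[i],1),s[i,4],np.round(q,4),np.round(loc(PD,unproj_d(n,cc[i:i+1],np.median(dd[dd>0]))[0]),4))
E
```

```text
{'time': np.float64(32.417), 'tcp_pos': array([ 0.518, -0.222,  0.041]), 'contact_force': array([-0.324,  0.056,  0.69 ]), 'width': np.float64(0.086)}
{'time': np.float64(34.425), 'tcp_pos': array([ 0.382, -0.31 ,  0.22 ]), 'contact_force': array([ 1.01 , -0.333, -0.113]), 'width': np.float64(0.086)}
top lilac [450.1 222.9] 78 [-0.0375 -0.0019  0.053 ] [-0.0398  0.0016  0.0656]
top green [256.6 214.4] 60 [-0.1391  0.4532  0.028 ] [-0.1391  0.4531  0.0285]
side lilac [369.5 125.9] 14 [-0.0385 -0.0048  0.053 ] [-0.045   0.0091  0.0654]
side green [312.3 249.4] 46 [-0.1407  0.4536  0.028 ] [-0.1412  0.4544  0.0293]
```

View pics/fin_top.png

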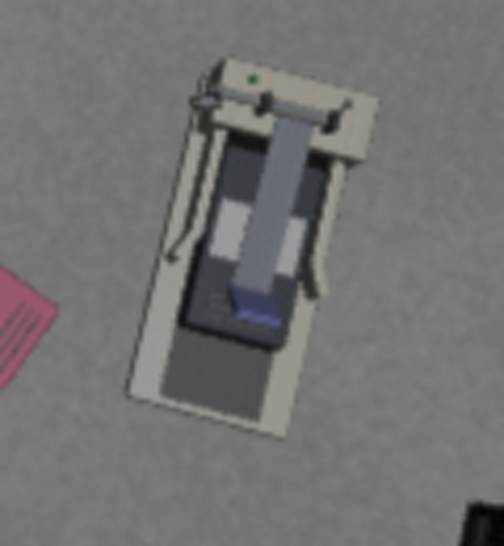

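View pics/fin_full_side.png

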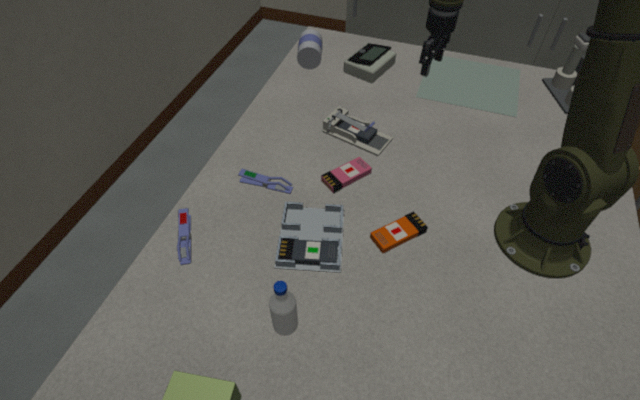

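View pics/fin_side.png

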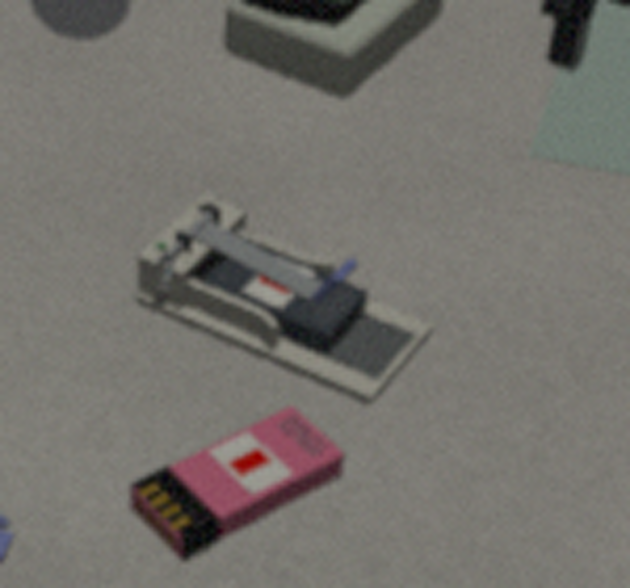

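The side view shows the clip down on the pack, with the tab at (369,126). The charged pack, bottle and clamp are where they were. As a check, I'll measure the clip angle from depth, comparing the strap now with the strap at the start.

```bash
python3 - <<'E'
from h import *
ctrl.pause(.3)
img,d=grab('top')
def strap(d):
    ys,xs=np.mgrid[150:260,400:500]; px=np.c_[xs.ravel(),ys.ravel()]; z=d[ys,xs].ravel(); ok=z>0
    P=np.array([loc(PD,X) for X in unproj_d('top',px[ok],z[ok])])
    return P
out=[]
for nm,D in (('closed0',np.load('d0.npy')),('now',d)):
    P=strap(D); s=P[(abs(P[:,1])<.007)&(P[:,0]>-.012)&(P[:,0]<.055)&(P[:,2]>.016)]
    k=np.polyfit(s[:,0],s[:,2],1); print(nm,len(s),'slope ang',round(np.arctan(k[0]),3),'z at x=0',round(k[1],4), 'res',round(np.std(s[:,2]-np.polyval(k,s[:,0])),4)); out.append(np.arctan(k[0]))
    t=P[(abs(abs(P[:,1])-.02)<.006)&(P[:,2]<.04)&(P[:,2]>.028)]; 
    if len(t): print('pack top x range',np.round(np.percentile(t[:,0],[1,99]),4),len(t))
print('theta',out[0]-out[1])
print(st())
E
```

```text
closed0 165 slope ang 0.284 z at x=0 0.0295 res 0.002
pack top x range [0.0644 0.0644] 1
now 160 slope ang 0.134 z at x=0 0.0424 res 0.002
pack top x range [-0.0528  0.0644] 444
theta 0.14958338654196243
{'time': np.float64(34.875), 'tcp_pos': array([ 0.382, -0.31 ,  0.22 ]), 'contact_force': array([-0.234,  0.033,  0.005]), 'width': np.float64(0.086)}
```

The clip angle comes out at 0.150 rad, so it is resting on the pack. The pack's tail is at about -0.054. I'm handing in.

```bash
python3 - <<'E'
from h import *
print(ticket.close_job())
E
```

```text
the job is handed in; nothing more can be done
None
```

The run-down pack (red window) is on charge in the dock with the clip down on it, and the job is handed in at about 35 s of the 72 s allowed.

I lifted the clip by its tab past centre until it stood up by itself. I then laid the pack in the dock mouth with its contacts leading and let go. Next I slid it home from its tail with the shut fingers, and swung the clip back down and released it.

Last checks:
- **Pack home:** it stopped hard against the contact wall at about 9 N. By the fingers' position the tail is at dock x ≈ -55 mm, and a rough depth reading gave about -53 mm.
- **Clip:** the strap depth gave a clip angle of 0.150 rad, which is the value for resting on a pack. The tab alone read about 3 mm higher than expected, which I put down to depth noise at such a small patch.
- **Bystanders:** the charged pack's window is at the same pixels as before. The gel bottle and the limb clamp look unmoved in the side picture, and I did not measure them.
- **Robot:** it is clear of everything with contact force near zero, and no check failed.

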